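# Open the salt crock and lay its lid in the egg-cup tray

### The job

First pull the sliding tray under the little oak shelf all the way out. Then lift the wooden lid off the salt crock with the slanting mouth, and lay it gently, flat and with its grip upwards, on the floor of the tray between the two egg cups, so that the three stand in a neat row across the tray with the lid touching neither cup. Leave the tray out and the egg cups standing, do not drag or tip the crock, do not drop the lid, and leave the jam jar, egg timer and measuring cup alone.

Things in the scene. Friction and masses are not known exactly. Their poses are not given: they have to be found in the camera images.
- shelf: Fixed low oak shelf: a board 180 (x) by 370 (y) mm, underside 88 mm and top 106 mm above the table, on two side panels. Origin on the table under the board's middle; its front (-x of its frame) faces the robot. The tray slides beneath it.
- tray (a joint): How far the tray is out, in m: 0 home, 0.15 at the stop, fully out. It slides along the shelf's -x and stays where left (2.5 N friction). Oak tray, 170 (x) by 314 (y) mm outside, 150 by 300 inside; front panel reaches 70 mm, other walls 45 mm above the table.
- tray_knob (a point): Middle of the neck of the dark wooden knob on the tray's front, 50 mm above the table: the neck is a round bar of 24 mm diameter sticking out 40 mm along the tray's -x, ending in a 36 mm wide head. The point is 20 mm in front of the tray's front face. Axes as the tray's (x away from the robot into the shelf, y across, z up).
- tray_floor (a point): Middle of the tray's inner floor (upper face, 20 mm above the table); moves with the tray. x along the slide, into the shelf; y across the tray, the direction of the row.
- lid: Loose dark wooden lid on the crock, 0.16 kg: disc 110 mm diameter at z 10 to 20 mm, below it a plug 84 mm wide (z 0 to 10) loose in the mouth, on top a grip bar (z 20 to 54) 14 mm thick along the lid's x, 60 mm long along y. Origin: middle of the plug's underside, z out through the grip. At the start its z leans 30 degrees from vertical, its y is level.
- lid_grip (a point): Point in the lid's grip bar 44 mm above the lid's origin, 10 mm below the bar's top; axes as the lid's.
- crock: Loose white stoneware salt crock, 140 mm across and 160 mm high, about 0.9 kg, standing on the table. A round neck of 104 mm outer diameter leans 30 degrees from vertical towards the crock's -x, so its mouth slants. Origin at the middle of its underside.
- crock_mouth (a point): Middle of the crock's slanting mouth, in the plane of its rim (133 mm above the table); mouth 92 mm inner diameter. Axes as the crock's: the mouth looks along (-0.5, 0, 0.866).
- egg_cup_a: Speckled white ceramic egg cup, 52 mm diameter, 58 mm high, standing loose in the tray near its +y (robot's left) end. Origin at the middle of its underside.
- egg_cup_b: The same egg cup near the tray's -y (right) end.
- jam_jar: Ribbed amber glass jam jar, upright with a steel top, 76 mm diameter, 94 mm high, on the table at the other side of the shelf from the crock. Bystander. Origin at the middle of its underside.
- timer: Yellow plastic egg timer, 68 mm diameter, 62 mm high, on the shelf board. Bystander. Origin at the middle of its underside.
- measure: Copper measuring cup, 72 mm diameter, 45 mm high, with a flat handle 70 mm long along its x, on the shelf board. Bystander. Origin at the middle of its underside.
Things that resemble listed ones, but are neither listed nor needed, are in the scene too. Of the things like the crock, leave any that is red; of the rest the smaller one is meant.

How it is judged:
By the outcome, as a careful person would: the job done as asked, in the order asked, and still so for the second after the job is handed in, with the robot touching nothing.
It also fails if it takes over 58 s, if anything falls off the work surface, if the arm or the gripper's body presses on something with over 40 N, if the wrist force passes 120 N, or if a joint passes its speed limit or range.

### The arm

A 6-joint arm with a two-finger parallel gripper is mounted at the origin on the work surface. World frame = base frame: x ahead of the robot, y to its left, z up, the work surface at z = 0. Lengths are in mm, angles in rad, forces in N, time in s.
With the tool pointing down it reaches from about 300 to 750 mm from the base axis. Payload 8.5 kg.
Tool frame: the origin (TCP) lies on the centre line of the jaws, within the pads' length; the fingertips stand 14 mm ahead of it and the grasp point (between the pads) lies 5 mm behind it; z points along the fingers, y is the direction in which the jaws open and shut (so a half turn about z gives the same grasp; the last joint's range is limited). The gripper opens to 85 mm and grips with 20 to 120 N. Pads are 22 mm wide; open, the fingers measure 114 mm over their backs; the gripper's body (76 mm by 85 mm) begins 54 mm behind the grasp point. The pads swing forward as they close: fully open they stand 13 mm farther back than shut.
Start: joints at [-1.352, 0.381, 1.297, -0, 1.464, -0.215], TCP at [231.169, -499.04, 245.322] pointing down, gripper open.
Joint ranges: [-3.11, 3.11], [-0.89, 2.33], [0.22, 2.48], [-1.42, 4.56], [0.17, 2.85], [-2.88, 2.88]. Speed limits (rad/s): [2.39, 2.39, 3.14, 3.14, 3.14, 3.14].

### API

Orientations are given as a unit quaternion [w, x, y, z].
In Python, from rig import telemetry, imaging, job, finder gives the robot as it stands.
- The arm moves only by the tool carry_out, never from a script. Its argument "increments" is a list of rows, each a list of 6 numbers: the shift along the tool's x, y, z in cm, then the turn, a rotation vector about the tool's x, y, z in degrees. In form: [[tx, ty, tz, wx, wy, wz], ...]. A call has 1 to 10 rows; each row shifts and turns the pose as measured when the row begins, along the tool's axes as they then stand; what a row does not reach is not made up. A row lasts 1/10 s, in which the tool goes at most 50 mm and 8.59 degrees, less where a joint would pass 70% of its speed; a pose out of reach is approached as far as the arm can. A call is refused whole if a number of a shift passes 5 or a number of a turn 8.59, either way. A call with a gripper value outside its range is refused whole. "grip" is the closure, from -1 (fully open) to 1 (shut), set as the call begins (left out, the last holds). The fingers move at their own pace and stop on an object; the grip force is fixed at half the most. Time passes only in rows, so rows that do not move let the fingers close. It gives the time, the measured TCP pose, the force and the opening at its end, in the units of the state.
- telemetry.state(): the state, without advancing time (a new reading comes with each control period).
- imaging.grab_frame(name): name is "scene" or "top" or "wrist"; returns the picture (400x640x3 uint8, blue, green, red); there is no depth.
- imaging.camera_info(name): a dict with "fx", "fy", "cx", "cy" (pixels), "k1" (the pictures are not rectified: a ray, as slopes to the right and down, at radius r is drawn at 1 + k1 r^2 times it, then the intrinsics apply), "R" (3x3) and "t" (3): a world point X has camera coordinates R X + t; the wrist camera has in their place "tool_from_camera" (4x4, takes a point from camera to tool coordinates, whose origin is the TCP and whose axes are the flange's). Camera axes: x right, y down, z forward; pixel columns grow to the right and rows downward; lengths in mm; the calibration is good to about 2 mm. A picture is of the moment at which its call begins: read the wrist's pose just before it. camera_info takes no time and is no camera call.
- job.finish_job(): hands the job in, once; it reports no verdict.
Trained networks look in the newest picture that a camera, given by its name, has taken for a name from the list of things; names that differ only in an ending like _2 or _b are one class to them, and where a whole thing is asked for, a point or a joint stands for the part that bears it (a point fixed in the world has none). Each returns a list of dicts, best first, with "score" (0 to 1); they miss things now and then, are a little off and sometimes report something else, mostly with a low value. They report only what shows in the picture. A call takes as long as a camera call. They do not tell look-alikes from the thing itself.
- finder.cut_out(camera, query): "pixels" (400x640 bool, what is visible of it) and "box" ([centre column, centre row, width, height] in pixels, round what is visible of it).
- finder.spot_point(camera, query): "uv" ([column, row] in pixels: a listed point, or the origin of a listed thing).
The state is a dict: "clock": time; "q": joint angles; "qd": joint speeds; "effort": joint torques, N m; "ee_pos": TCP position; "tool_rot": TCP orientation; "ft_force": force on the tool from outside, world axes, zero at the start; "moment": the same for the moment, N m; "grip_width": finger opening in mm.
Only numpy, scipy, OpenCV 4.12 (cv2) and the standard library are available. Lean on these libraries where they do the work, as an engineer would, in place of code of your own. Each camera call takes 0.05 s, during which the arm holds its last target. There are 200 camera calls.

## Working session

There is one attempt and no reset: what is moved stays moved. The work goes in short steps, Python scripts to look and compute and a tool call to move; the robot and the scene stay as the last step left them, time stands still between calls to the robot, and variables do not carry over. Pictures are saved under pics/ and viewed, about 8 in all and at most 12, crops included, and the job is handed in when it is done.

Besides the shell and the picture viewer there is one more tool, called after "Call:" by a JSON object that holds its "method" and its "body", one argument or row to a line. carry_out: Moves the arm, as the interface text tells. Its arguments: {"type":"object","properties":{"increments":{"type":"array"},"grip":{"type":"number"}},"required":["increments"]}

```bash
ls; mkdir -p pics; cat > h.py <<'E'
import numpy as np, cv2
from rig import telemetry, imaging, job, finder
from scipy.spatial.transform import Rotation as Ro
def cam(name, st=None):
    c=imaging.camera_info(name); K=np.array([[c["fx"],0,c["cx"]],[0,c["fy"],c["cy"]],[0,0,1.]])
    if "R" in c: R=np.array(c["R"]);t=np.array(c["t"])
    else:
        T=np.array(c["tool_from_camera"]); W=np.eye(4); w,x,y,z=st["tool_rot"]
        W[:3,:3]=Ro.from_quat([x,y,z,w]).as_matrix(); W[:3,3]=st["ee_pos"]
        M=np.linalg.inv(W@T); R=M[:3,:3]; t=M[:3,3]
    return K,np.array([c["k1"],0,0,0.]),R,t
def ray(cm,uv):
    K,d,R,t=cm
    p=cv2.undistortPoints(np.array([[uv]],float),K,d)[0,0]
    return -R.T@t, R.T@np.array([p[0],p[1],1])
def at_z(cm,uv,z):
    o,d=ray(cm,uv); return o+d*(z-o[2])/d[2]
def proj(cm,X):
    K,d,R,t=cm
    return cv2.projectPoints(np.array(X,float).reshape(-1,1,3),cv2.Rodrigues(R)[0],t,K,d)[0][:,0]
def tri(obs):
    A=0;b=0
    for cm,uv in obs:
        o,d=ray(cm,uv); d=d/np.linalg.norm(d); P=np.eye(3)-np.outer(d,d); A=A+P;b=b+P@o
    X=np.linalg.solve(A,b)
    return X,[np.round(proj(cm,X)[0]-uv,1) for cm,uv in obs]
E
cat > a.py <<'E'
from h import *
st=telemetry.state(); print(st)
ims={n:imaging.grab_frame(n) for n in("scene","top")}
for n in ims: cv2.imwrite(f"pics/{n}0.png",ims[n]); c=cam(n); print(n,c[0][0,0],-c[2].T@c[3],c[2][2])
for q in["shelf","tray_knob","tray_floor","lid","lid_grip","crock","crock_mouth","egg_cup_a","jam_jar","timer","measure"]:
    for n in ims:
        print(q,n,[(np.round(r["uv"]).tolist(),round(r["score"],2)) for r in finder.spot_point(n,q)[:5]])
E
python3 a.py
```

```text
pics
{'clock': 0.0, 'q': array([-1.35226915e+00,  3.81233971e-01,  1.29829720e+00, -1.07283417e-05,
        1.46360942e+00, -2.15277054e-01]), 'qd': array([-1.22097630e-03,  4.31850315e-04, -1.82236965e-03,  1.32004861e-05,
       -1.89127140e-04, -6.14416878e-04]), 'effort': array([-1.74151086e-03, -4.48465490e+01, -2.31280696e+01, -3.49080510e-04,
        4.72918808e-03, -5.40355558e-06]), 'ee_pos': array([ 231.12265224, -498.76661662,  244.67909133]), 'tool_rot': array([-7.73955738e-04,  9.76568398e-01,  2.15205865e-01, -6.59067500e-06]), 'ft_force': array([ 0.20022622,  0.21799156, -0.2693323 ]), 'moment': array([ 0.03812982, -0.02868671, -0.02208048]), 'grip_width': 85.31424369155334}
scene 414.0995232602176 [894.29681363 730.91208773 740.75898565] [-0.36301474 -0.68983389 -0.62637808]
top 410.4416234968643 [ 321.80802308   26.76835532 1372.69860467] [ 0.18464078 -0.01206769 -0.98273198]
shelf scene [([241.0, 254.0], 0.79)]
shelf top [([326.0, 160.0], 0.86)]
tray_knob scene [([280.0, 226.0], 0.54)]
tray_knob top [([333.0, 192.0], 0.63)]
tray_floor scene [([357.0, 270.0], 0.72)]
tray_floor top []
lid scene [([358.0, 272.0], 0.57)]
lid top [([239.0, 200.0], 0.96)]
lid_grip scene [([367.0, 252.0], 0.67)]
lid_grip top [([237.0, 204.0], 0.97)]
crock scene [([388.0, 244.0], 0.84), ([481.0, 302.0], 0.8), ([340.0, 317.0], 0.72)]
crock top [([208.0, 283.0], 0.94), ([289.0, 265.0], 0.76), ([247.0, 197.0], 0.55)]
crock_mouth scene [([399.0, 189.0], 0.85), ([527.0, 256.0], 0.82)]
crock_mouth top [([294.0, 276.0], 0.84), ([174.0, 293.0], 0.79), ([240.0, 199.0], 0.57)]
egg_cup_a scene []
egg_cup_a top [([239.0, 202.0], 0.35)]
jam_jar scene [([234.0, 177.0], 0.62), ([369.0, 254.0], 0.26)]
jam_jar top [([418.0, 183.0], 0.94)]
timer scene [([233.0, 251.0], 0.77)]
timer top [([304.0, 139.0], 0.86), ([327.0, 159.0], 0.49)]
measure scene [([208.0, 206.0], 0.78)]
measure top [([355.0, 140.0], 0.61)]
```

View pics/scene0.png

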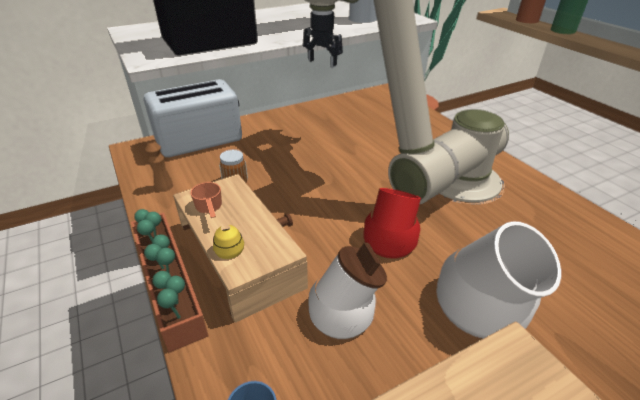

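View pics/top0.png

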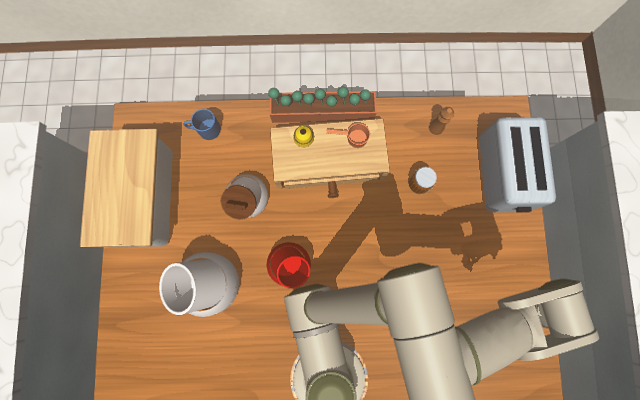

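The scene picture shows the shelf (≈240,240), the knob at (288,219), the lidded white crock at (345,290), a red crock at (392,225) and a bigger white one at (490,280). In the top picture the lidded crock is at (245,195) and the knob at (333,188). Next I'll enlarge them for corner positions.

```bash
python3 - <<'E'
import cv2,numpy as np
a=cv2.imread("pics/top0.png")[110:225,210:400]; b=cv2.imread("pics/scene0.png")[170:345,170:400]
a=cv2.resize(a,None,fx=4,fy=4,interpolation=cv2.INTER_CUBIC)
cv2.imwrite("pics/c1.png",a)
b=cv2.resize(b,None,fx=3.4,fy=3.4,interpolation=cv2.INTER_CUBIC); print(a.shape,b.shape)
cv2.imwrite("pics/c2.png",b)
E
```

```text
(460, 760, 3) (595, 782, 3)
```

View pics/c1.png

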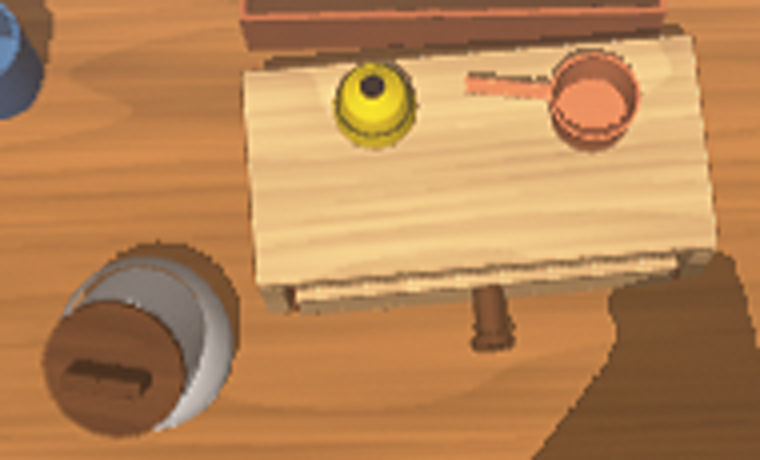

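View pics/c2.png

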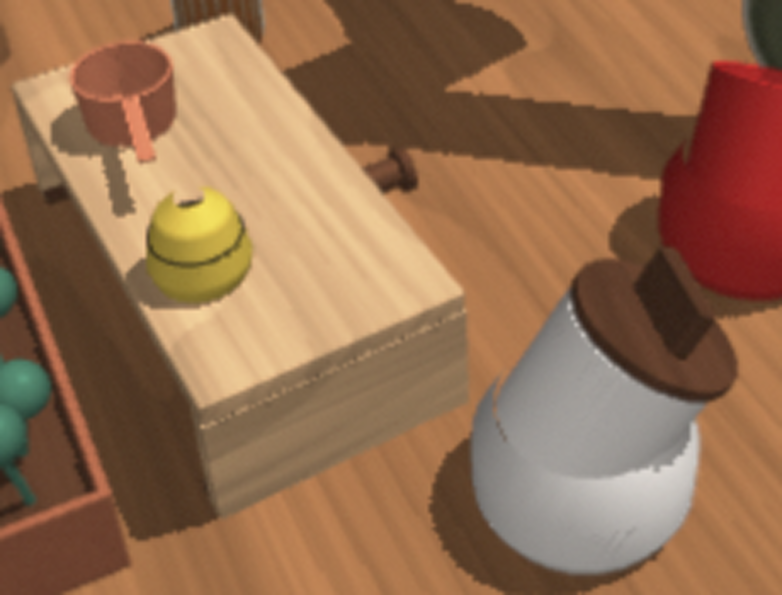

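```bash
cat > b.py <<'E'
from h import *
from scipy.optimize import least_squares, minimize
T,S=cam("top"),cam("scene")
sx,sy=90,185
C={"top":[((sx,sy,106),(271,128)),((sx,-sy,106),(383,119)),((-sx,-sy,106),(389,172)),((-sx,sy,106),(274.75,181.5))],
"scene":[((sx,-sy,106),(173.5,196.5)),((-sx,-sy,106),(238.5,174.1)),((-sx,sy,106),(307,256.2)),((sx,sy,106),(229.7,290)),((sx,sy,0),(234.1,321.2)),((-sx,sy,0),(307.4,288.8))]}
def W(p,X):
    c,s=np.cos(p[2]),np.sin(p[2]);X=np.array(X,float)
    return X@np.array([[c,s,0],[-s,c,0],[0,0,1]])+[p[0],p[1],0]
def f(p): return np.concatenate([(proj(cm,W(p,[a for a,_ in C[n]]))-[b for _,b in C[n]]).ravel() for n,cm in(("top",T),("scene",S))])
r=least_squares(f,[600,0,0]); print("shelf",r.x[:2],np.degrees(r.x[2]));print(np.round(r.fun,1))
print("knob tri",tri([(T,(333,192)),(S,(280,226))])[0],"knob z62 top",at_z(T,(332.5,189.5),62))
print("in shelf",)
k=at_z(T,(332.5,189.5),62)-[r.x[0],r.x[1],0]; c,s=np.cos(r.x[2]),np.sin(r.x[2]); print(c*k[0]+s*k[1],-s*k[0]+c*k[1])
# lid
print("grip tri",tri([(T,(237,204)),(S,(367,252))]))
th=np.linspace(0,2*np.pi,40)
P=np.array([[55*np.cos(a),55*np.sin(a),z] for a in th for z in(10,20)]); G=np.array([[x,y,z] for x in(-7,7) for y in(-30,30) for z in(20,54)])
M={}
for n,cm in(("top",T),("scene",S)):
    imaging.grab_frame(n); res=finder.cut_out(n,"lid"); print(n,[(q["box"],q["score"]) for q in res])
    M[n]=res[0]["pixels"]
def R(p): return Ro.from_euler("ZY",[p[2],-np.radians(30)]).as_matrix()
def sil(cm,p,sc=4):
    im=np.zeros((400*sc,640*sc),np.uint8)
    for X in(P,G):
        u=((proj(cm,X@R(p).T+[p[0],p[1],124.3])+.5)*sc).astype(np.int32); cv2.fillConvexPoly(im,cv2.convexHull(u),1)
    return im
def cost(p,ns=("top","scene")):
    t=0
    for n in ns:
        m=cv2.resize(M[n].astype(np.uint8),None,fx=4,fy=4,interpolation=0); s=sil(T if n=="top" else S,p)
        t+=1-(m&s).sum()/(m|s).sum()
    return t
g=tri([(T,(237,204)),(S,(367,252))])[0]
best=min((minimize(cost,[g[0]+22*np.cos(y),g[1]+22*np.sin(y),y],method="Nelder-Mead",options=dict(initial_simplex=[[g[0]+22*np.cos(y)+a,g[1]+22*np.sin(y)+b,y+c] for a,b,c in((0,0,0),(10,0,0),(0,10,0),(0,0,.3))])) for y in(-1,-.5,0,.5)),key=lambda q:q.fun)
p=best.x;print("lid",p[:2],np.degrees(p[2]),best.fun,[cost(p,(n,)) for n in M])
gp=R(p)@[0,0,44]+[p[0],p[1],124.3];print("grip",gp)
E
python3 b.py
```

```text
shelf [724.43196024 -16.17797215] 3.7759393920822295
[-1.3 -1.  -0.4 -1.1  0.2 -1.  -1.4 -0.8 -0.1 -2.9  0.6 -1.2  0.5 -1.1
 -1.3 -0.4  1.1  1.2  0.9 -1. ]
knob tri [601.89490578 -30.9556989   29.68660987] knob z62 top [599.54758679 -25.88167638  62.        ]
in shelf
-125.2523121339615 -1.4583939831530905
grip tri (array([540.14433724, 263.72455891, 165.89359783]), [array([ 0.3, -0.4]), array([0.7, 0.1])])
top [([237.4, 202.0, 37.8, 37.6], 0.84), ([331.1, 186.9, 99.5, 21.4], 0.65)]
scene [([362.7, 267.4, 47.4, 45.1], 0.74)]
lid [559.94080173 265.95993995] -11.662599962124109 0.16899560282996895 [np.float64(0.08495674363602412), np.float64(0.08403885919394483)]
grip [538.39499235 270.40719729 162.40511777]
```

```bash
cat > plan.py <<'E'
from h import *
def rot(yaw,tilt,roll=0):
    """tool x along world yaw (deg), z down; then leaned: tilt>0 swings tool z towards its own +x"""
    return Ro.from_euler("Z",yaw,degrees=True)*Ro.from_euler("X",180,degrees=True)*Ro.from_euler("Y",tilt,degrees=True)
def cur():
    s=telemetry.state(); w,x,y,z=s["tool_rot"]; return np.array(s["ee_pos"]),Ro.from_quat([x,y,z,w]),s
def plan(p1,r1,n,start=None):
    p0,r0=start or cur()[:2]; rv=(r0.inv()*r1).as_rotvec()
    out=[]; p,r=p0,r0
    for k in range(1,n+1):
        q=p0+(np.array(p1)-p0)*k/n; rq=r0*Ro.from_rotvec(rv*k/n)
        d=r.inv().apply(q-p)/10; w=(r.inv()*rq).as_rotvec(degrees=True)
        row=np.round(np.r_[d,w],2); out.append(row.tolist())
        p=p+r.apply(row[:3]*10); r=r*Ro.from_rotvec(row[3:],degrees=True)
    if all(np.allclose(o,out[0],atol=.021) for o in out): print(n,"x",out[0])
    else: [print(o) for o in out]
    return p,r
E
python3 - <<'E'
from plan import *
print(np.round(imaging.camera_info("wrist")["tool_from_camera"],2))
print(rot(3.8,25).as_matrix().round(2))
plan([510,-30,230],rot(3.8,0),16)
E
```

```text
[[  -0.     -0.96   -0.28   71.82]
 [   1.     -0.      0.     -0.77]
 [  -0.     -0.28    0.96 -128.06]
 [   0.      0.      0.      1.  ]]
[[ 0.9   0.07  0.42]
 [ 0.06 -1.    0.03]
 [ 0.42  0.   -0.91]]
[2.81, -1.93, 0.1, 0.0, 0.0, 1.32]
[2.77, -1.99, 0.09, 0.0, 0.0, 1.31]
[2.72, -2.05, 0.1, 0.0, 0.0, 1.32]
[2.68, -2.12, 0.09, 0.0, 0.0, 1.31]
[2.62, -2.18, 0.1, 0.0, 0.0, 1.32]
[2.58, -2.23, 0.09, 0.0, 0.0, 1.32]
[2.52, -2.3, 0.1, 0.0, 0.0, 1.31]
[2.47, -2.35, 0.1, 0.0, 0.0, 1.32]
[2.41, -2.41, 0.09, 0.0, 0.0, 1.31]
[2.36, -2.47, 0.1, 0.0, 0.0, 1.32]
[2.3, -2.51, 0.09, 0.0, 0.0, 1.32]
[2.24, -2.57, 0.1, 0.0, 0.0, 1.31]
[2.18, -2.62, 0.09, 0.0, 0.0, 1.32]
[2.13, -2.67, 0.1, 0.0, 0.0, 1.31]
[2.06, -2.72, 0.1, 0.0, 0.0, 1.32]
[1.99, -2.77, 0.09, 0.0, 0.0, 1.32]
```

Call:
{"method": "carry_out", "body": {
  "increments": [
    [2.8, -1.95, 0.1, 0, 0, 1.32],
    [2.75, -2.0, 0.1, 0, 0, 1.32],
    [2.7, -2.05, 0.1, 0, 0, 1.32],
    [2.7, -2.1, 0.1, 0, 0, 1.32],
    [2.6, -2.2, 0.1, 0, 0, 1.32],
    [2.6, -2.25, 0.1, 0, 0, 1.32],
    [2.5, -2.3, 0.1, 0, 0, 1.32],
    [2.45, -2.35, 0.1, 0, 0, 1.32]
  ],
  "grip": -1
}}

```text
clock: 2.2
ee_pos: [373.5, -259.9, 236.6]
tool_rot: [0.001, 0.993, 0.117, 0.0]
ft_force: [0.4, -0.7, -0.6]
grip_width: 85.2
```

Call:
{"method": "carry_out", "body": {
  "increments": [
    [2.4, -2.4, 0.1, 0, 0, 1.32],
    [2.35, -2.45, 0.1, 0, 0, 1.32],
    [2.3, -2.5, 0.1, 0, 0, 1.32],
    [2.25, -2.55, 0.1, 0, 0, 1.32],
    [2.2, -2.6, 0.1, 0, 0, 1.32],
    [2.15, -2.65, 0.1, 0, 0, 1.32],
    [2.05, -2.7, 0.1, 0, 0, 1.32],
    [2.0, -2.75, 0.1, 0, 0, 1.32]
  ]
}}

```text
clock: 3.0
ee_pos: [522.6, -18.6, 229.2]
tool_rot: [0.002, 1.0, 0.021, 0.002]
ft_force: [-0.8, 0.4, -0.0]
grip_width: 85.5
```

```bash
cat > w.py <<'E'
import sys
from plan import *
name=sys.argv[1]
p,r,s=cur(); print("clock",s["clock"],"pos",p.round(1),"z",r.as_matrix()[:,2].round(3),"x",r.as_matrix()[:,0].round(3),"grip",s["grip_width"],"F",s["ft_force"].round(1))
im=imaging.grab_frame("wrist"); cv2.imwrite(f"pics/{name}.png",im); c=cam("wrist",s)
for q in sys.argv[2:]:
    print(q,[(np.round(x["uv"],1).tolist(),round(x["score"],2)) for x in finder.spot_point("wrist",q)[:3]])
E
python3 w.py w1 tray_knob egg_cup_a
```

```text
clock 3.0 pos [522.6 -18.6 229.2] z [ 0.004 -0.004 -1.   ] x [0.999 0.043 0.003] grip 85.5472191835892 F [-0.8  0.4 -0. ]
tray_knob [([327.8, 95.8], 0.89)]
egg_cup_a []
```

View pics/w1.png

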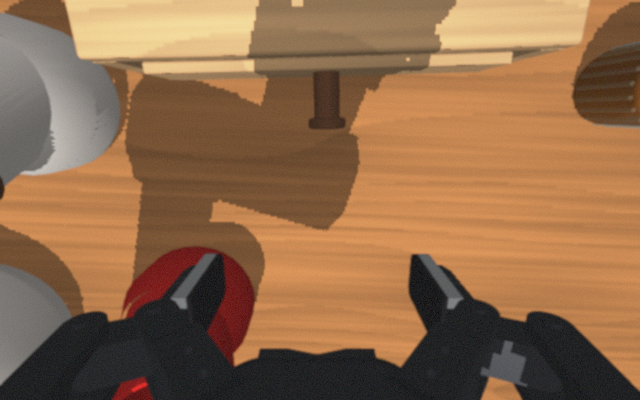

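The wrist picture shows the tray's front face at row ~73, the knob neck at columns 314–340 and rows 73–118, and its head at rows 118–128. The net's (328,96) is mid-neck.

```bash
python3 - <<'E'
from plan import *
p,r,s=cur(); c=cam("wrist",s)
for uv in((327.8,95.8),(326,73),(326.5,121)): print(at_z(c,uv,62 if uv[1]!=95.8 else 50).round(1))
T=cam("top"); print("jar",at_z(T,(426,177),94).round(), "red base",at_z(T,(289,265),60).round(), "redtop",at_z(T,(294,270),150).round())
P=at_z(c,(327.8,95.8),50); print(P)
from h import *
# grasp: point 2mm toward head, TCP 5mm ahead of grasp
R1=rot(3.8,22); g=np.array([P[0]-2,P[1],52]); tcp=g+5*R1.as_matrix()[:,2]
pre=tcp-95*R1.as_matrix()[:,2]
print(pre,tcp)
a=plan(pre,R1,6); b=plan(tcp,R1,5,a)
E
```

```text
[606.7 -25.4  50. ]
[625.  -22.3  62. ]
[584.3 -25.   62. ]
jar [ 628. -327.   94.] red base [359. 118.  60.] redtop [342.  97. 150.]
[606.66122857 -25.38190009  50.        ]
[571.02075777 -27.61629769 135.44654691] [606.53014362 -25.25776688  47.36408073]
[0.8, 0.18, 1.56, 0.07, 3.64, -0.18]
[0.69, 0.19, 1.6, 0.07, 3.64, -0.18]
[0.6, 0.19, 1.65, 0.07, 3.64, -0.18]
[0.48, 0.2, 1.68, 0.07, 3.64, -0.18]
[0.38, 0.2, 1.71, 0.07, 3.64, -0.18]
[0.27, 0.2, 1.73, 0.07, 3.64, -0.18]
5 x [-0.0, -0.0, 1.9, -0.0, -0.0, 0.0]
```

Call:
{"method": "carry_out", "body": {
  "increments": [
    [0.8, 0.2, 1.55, 0, 3.65, -0.2],
    [0.7, 0.2, 1.6, 0, 3.65, -0.2],
    [0.6, 0.2, 1.65, 0, 3.65, -0.2],
    [0.45, 0.2, 1.7, 0, 3.65, -0.2],
    [0.35, 0.2, 1.7, 0, 3.65, -0.2],
    [0.25, 0.2, 1.75, 0, 3.65, -0.2],
    [0, 0, 0, 0, 0, 0]
  ]
}}

```text
clock: 3.85
ee_pos: [570.8, -34.9, 134.1]
tool_rot: [0.0, 0.979, 0.032, 0.199]
ft_force: [-0.4, 0.3, 0.4]
grip_width: 85.3
```

```bash
python3 - <<'E'
from plan import *
print(cur()[0],cur()[1].as_matrix().round(3))
plan([605.5,-25.2,47.4],rot(3.8,22),6)
E
python3 w.py w2 tray_knob
```

```text
[570.79844846 -34.85546364 134.05053518] [[ 0.919  0.063  0.39 ]
 [ 0.063 -0.998  0.012]
 [ 0.39   0.013 -0.921]]
6 x [-0.02, -0.14, 1.56, 0.13, -0.16, 0.02]
clock 3.85 pos [570.8 -34.9 134.1] z [ 0.39   0.012 -0.921] x [0.919 0.063 0.39 ] grip 85.31705292836803 F [-0.4  0.3  0.4]
tray_knob [([305.1, 207.6], 0.59)]
```

```bash
python3 - <<'E'
from plan import *
p,r,s=cur(); c=cam("wrist",s); print(at_z(c,(305.1,207.6),50), proj(c,[[606,-25.3,50],[585,-26.5,50]]))
im=cv2.imread("pics/w2.png"); cv2.imwrite("pics/w2c.png",im[100:300,200:420])
E
```

```text
[609.16779087 -24.68350699  50.        ] [[305.63659756 211.85962746]
 [305.34316716 240.19996718]]
```

View pics/w2c.png

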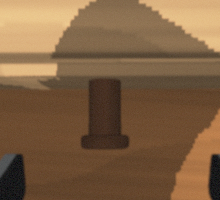

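The crop shows the neck centred at column 305, which agrees with the projection, so I'll descend and grip.

Call:
{"method": "carry_out", "body": {
  "increments": [
    [0, -0.15, 1.55, 0.1, -0.15, 0],
    [0, -0.15, 1.55, 0.1, -0.15, 0],
    [0, -0.15, 1.55, 0.1, -0.15, 0],
    [0, -0.15, 1.55, 0.1, -0.15, 0],
    [0, -0.15, 1.55, 0.1, -0.15, 0],
    [0, -0.15, 1.55, 0.1, -0.15, 0],
    [0, 0, 0, 0, 0, 0]
  ]
}}

```text
clock: 4.65
ee_pos: [612.7, -23.6, 45.9]
tool_rot: [-0.003, 0.981, 0.035, 0.192]
ft_force: [-0.3, 0.3, 0.5]
grip_width: 85.6
```

Call:
{"method": "carry_out", "body": {
  "increments": [
    [0, 0, 0, 0, 0, 0],
    [0, 0, 0, 0, 0, 0],
    [0, 0, 0, 0, 0, 0],
    [0, 0, 0, 0, 0, 0],
    [0, 0, 0, 0, 0, 0],
    [0, 0, 0, 0, 0, 0],
    [0, 0, 0, 0, 0, 0],
    [0, 0, 0, 0, 0, 0]
  ],
  "grip": 1
}}

```text
clock: 5.45
ee_pos: [613.4, -24.3, 47.2]
tool_rot: [-0.003, 0.981, 0.035, 0.193]
ft_force: [2.7, -0.5, -3.4]
grip_width: 22.6
```

```bash
python3 - <<'E'
from plan import *
p,r,s=cur(); print(p,r.as_matrix().round(3))
a=np.radians(3.8); plan(p-155*np.array([np.cos(a),np.sin(a),0]),r,15)
E
```

```text
[613.35286706 -24.25136771  47.22401365] [[ 0.923  0.069  0.379]
 [ 0.067 -0.998  0.019]
 [ 0.379  0.008 -0.925]]
15 x [-0.96, -0.0, -0.39, 0.0, 0.0, 0.0]
```

Call:
{"method": "carry_out", "body": {
  "increments": [
    [-0.96, 0, -0.39, 0, 0, 0],
    [-0.96, 0, -0.39, 0, 0, 0],
    [-0.96, 0, -0.39, 0, 0, 0],
    [-0.96, 0, -0.39, 0, 0, 0],
    [-0.96, 0, -0.39, 0, 0, 0],
    [-0.96, 0, -0.39, 0, 0, 0],
    [-0.96, 0, -0.39, 0, 0, 0],
    [-0.96, 0, -0.39, 0, 0, 0],
    [-0.96, 0, -0.39, 0, 0, 0],
    [-0.96, 0, -0.39, 0, 0, 0]
  ]
}}

```text
clock: 6.45
ee_pos: [503.1, -31.8, 47.2]
tool_rot: [-0.002, 0.98, 0.035, 0.194]
ft_force: [3.3, -0.8, -6.9]
grip_width: 22.2
```

```bash
python3 - <<'E'
from plan import *
p,r,s=cur(); print(p,s["ft_force"]); q=p-np.array([613.35,-24.25,47.2]);print(np.linalg.norm(q[:2]))
a=np.radians(3.8); plan(np.array([613.35,-24.25,47.2])-149*np.array([np.cos(a),np.sin(a),0]),r,6)
E
```

```text
[503.12664029 -31.82034573  47.23198594] [ 3.33251097 -0.76912124 -6.93162684]
110.48302657262526
6 x [-0.59, -0.01, -0.24, 0.0, 0.0, 0.0]
```

Call:
{"method": "carry_out", "body": {
  "increments": [
    [-0.55, 0, -0.22, 0, 0, 0],
    [-0.55, 0, -0.22, 0, 0, 0],
    [-0.5, 0, -0.2, 0, 0, 0],
    [-0.4, 0, -0.16, 0, 0, 0],
    [-0.3, 0, -0.12, 0, 0, 0]
  ]
}}

```text
clock: 6.95
ee_pos: [475.6, -33.7, 47.2]
tool_rot: [-0.002, 0.98, 0.034, 0.194]
ft_force: [3.2, -1.0, -5.5]
grip_width: 22.6
```

Call:
{"method": "carry_out", "body": {
  "increments": [
    [-0.25, 0, -0.1, 0, 0, 0],
    [-0.25, 0, -0.1, 0, 0, 0]
  ]
}}

```text
clock: 7.15
ee_pos: [470.2, -34.2, 47.3]
tool_rot: [-0.002, 0.98, 0.034, 0.194]
ft_force: [24.9, 8.5, -18.9]
grip_width: 22.2
```

Call:
{"method": "carry_out", "body": {
  "increments": [
    [-0.25, 0, -0.1, 0, 0, 0],
    [-0.25, 0, -0.1, 0, 0, 0]
  ]
}}

```text
clock: 7.35
ee_pos: [470.1, -34.3, 47.4]
tool_rot: [-0.003, 0.98, 0.034, 0.197]
ft_force: [34.2, 16.4, -31.9]
grip_width: 22.0
```

Call:
{"method": "carry_out", "body": {
  "increments": [
    [0.05, 0, 0, 0, 0, 0],
    [0, 0, 0, 0, 0, 0],
    [0, 0, 0, 0, 0, 0],
    [0, 0, 0, 0, 0, 0],
    [0, 0, 0, 0, 0, 0],
    [0, 0, 0, 0, 0, 0]
  ],
  "grip": -1
}}

```text
clock: 7.95
ee_pos: [470.5, -33.8, 48.3]
tool_rot: [-0.002, 0.98, 0.035, 0.198]
ft_force: [0.7, 0.9, 0.1]
grip_width: 85.3
```

Call:
{"method": "carry_out", "body": {
  "increments": [
    [0, 0, -1.5, 0, 0, 0],
    [0, 0, -2, 0, 0, 0],
    [0, 0, -2.5, 0, 0, 0],
    [0, 0, -2.5, 0, 0, 0],
    [0, 0, -2.5, 0, 0, 0],
    [0, 0, -2.5, 0, 0, 0],
    [0, 0, -2.5, 0, 0, 0],
    [0, 0, -2.5, 0, 0, 0],
    [0, 0, 0, 0, 0, 0]
  ]
}}

```text
clock: 8.85
ee_pos: [394.5, -37.4, 225.0]
tool_rot: [-0.002, 0.98, 0.034, 0.197]
ft_force: [-0.1, 0.5, -1.3]
grip_width: 85.3
```

```bash
python3 w.py w3 tray_knob egg_cup_a egg_cup_b tray_floor; python3 - <<'E'
from h import *
a=imaging.grab_frame("top")
for q in("tray_knob","egg_cup_a","tray_floor","lid_grip"): print(q,[(np.round(x["uv"],1).tolist(),round(x["score"],2)) for x in finder.spot_point("top",q)[:3]])
w=cv2.imread("pics/w3.png"); a=cv2.resize(a[100:260,200:430],None,fx=2.2,fy=2.2,interpolation=cv2.INTER_CUBIC)
w=cv2.resize(w,(400,250)); out=np.zeros((a.shape[0]+250,max(a.shape[1],400),3),np.uint8); out[:a.shape[0],:a.shape[1]]=a; out[a.shape[0]:,:400]=w; cv2.imwrite("pics/v3.png",out); print(out.shape)
E
```

```text
clock 8.85 pos [394.5 -37.4 225. ] z [ 0.385  0.017 -0.923] x [0.92  0.065 0.386] grip 85.25540198137233 F [-0.1  0.5 -1.3]
tray_knob [([319.6, 181.1], 0.92)]
egg_cup_a [([409.4, 92.7], 0.79)]
egg_cup_b [([409.4, 92.7], 0.79)]
tray_floor [([317.1, 96.8], 0.96), ([408.1, 94.2], 0.63)]
tray_knob [([333.9, 235.7], 0.95), ([237.0, 202.6], 0.34)]
egg_cup_a [([300.9, 207.9], 0.6)]
tray_floor [([331.1, 203.9], 0.72)]
lid_grip []
(602, 506, 3)
```

View pics/v3.png

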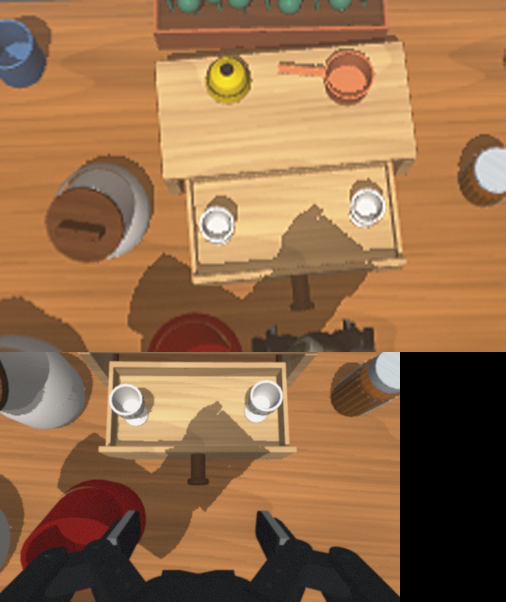

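Tray out with both cups standing: in the enlarged top view the cups are at about (217,224) and (367,206). Now measure the knob, the cups and the tray.

```bash
cat > m.py <<'E'
from plan import *
p,r,s=cur(); imaging.grab_frame("wrist"); c=cam("wrist",s); T=cam("top"); imaging.grab_frame("top")
print("knob",at_z(c,(319.6,181.1),50),at_z(T,(333.9,235.7),50))
print("floor",at_z(c,(317.1,96.8),20),at_z(T,(331.1,203.9),20))
print("rims wrist",at_z(c,(203,74),78),at_z(c,(424,70),78))
print("rims top",at_z(T,(200+217/2.2,100+222/2.2),78),at_z(T,(200+367/2.2,100+203/2.2),78))
for n,cm in(("wrist",c),("top",T)):
    for q in finder.cut_out(n,"egg_cup_a"): print(n,np.round(q["box"],1),round(q["score"],2))
    # tray inner back-left / front corners
a=np.radians(3.8); S=np.array([724.4,-16.2])
# front panel top corners (wrist px, view/1.6)
for uv in((99*1.6,98*1.6),(296*1.6,98*1.6)): print("front top",at_z(c,uv,70))
E
python3 m.py
```

```text
knob [465.58577042 -36.05228612  50.        ] [449.67038699 -26.81047267  50.        ]
floor [569.26580775 -26.74365893  20.        ] [559.29434344 -21.56173422  20.        ]
rims wrist [557.793349    83.82534265  78.        ] [ 577.17937549 -130.23324966   78.        ]
rims top [560.96790191  84.34101836  78.        ] [ 584.81027438 -135.68179382   78.        ]
wrist [421.4  75.   62.2  68.1] 0.75
wrist [207.6  83.1  57.8  69. ] 0.58
top [364.6 194.2  16.5  17.7] 0.6
top [300.9 205.2  18.4  14.5] 0.49
front top [475.13936126 121.25879804  70.        ]
front top [ 496.31012091 -184.10761629   70.        ]
```

```bash
python3 - <<'E'
from plan import *
p,r,s=cur(); print(s["q"].round(2),p)
T=cam("top"); print("big",at_z(T,(208,283),80).round(),at_z(T,(180,290),200).round())
for sg in(90,-90):
    R1=rot(-11.7,30)*Ro.from_euler("Z",sg,degrees=True); R=R1.as_matrix()
    tcp=np.array([539,268,163])-110*R[:,2]; print(sg,R.round(2).tolist(),tcp,"turn",np.degrees((r.inv()*R1).magnitude()))
E
```

```text
[-0.53 -0.02  1.95  0.27  0.9   0.83] [394.47908843 -37.03239742 222.42582783]
big [308. 368.  80.] [291. 415. 200.]
90 [[-0.2, -0.85, 0.49], [-0.98, 0.18, -0.1], [0.0, -0.5, -0.87]] [485.14274542 279.15330124 258.26279442] turn 104.51093589511245
-90 [[0.2, 0.85, 0.49], [0.98, -0.18, -0.1], [-0.0, 0.5, -0.87]] [485.14274542 279.15330124 258.26279442] turn 76.37011595412419
```

```bash
python3 - <<'E'
from plan import *
p,r,s=cur()
R1=rot(-11.7,30)*Ro.from_euler("Z",-90,degrees=True)
Rm=r*Ro.from_rotvec((r.inv()*R1).as_rotvec()*.5)
a=plan([430,120,295],Rm,8); print(); plan([485,279,258],R1,8,a)
E
```

```text
[0.88, -1.92, -0.63, -0.67, 0.05, -4.73]
[1.04, -1.84, -0.65, -0.66, 0.04, -4.72]
[1.19, -1.73, -0.68, -0.67, 0.05, -4.73]
[1.32, -1.63, -0.69, -0.66, 0.04, -4.73]
[1.46, -1.5, -0.71, -0.67, 0.05, -4.72]
[1.57, -1.37, -0.72, -0.66, 0.04, -4.73]
[1.68, -1.22, -0.74, -0.67, 0.05, -4.72]
[1.78, -1.08, -0.75, -0.66, 0.05, -4.73]

[1.67, -1.23, 0.58, -0.67, 0.04, -4.73]
[1.76, -1.09, 0.57, -0.66, 0.05, -4.72]
[1.85, -0.96, 0.56, -0.67, 0.04, -4.73]
[1.92, -0.8, 0.56, -0.66, 0.05, -4.73]
[1.98, -0.65, 0.54, -0.67, 0.04, -4.72]
[2.03, -0.49, 0.54, -0.66, 0.05, -4.73]
[2.06, -0.33, 0.54, -0.67, 0.04, -4.72]
[2.08, -0.16, 0.53, -0.66, 0.05, -4.73]
```

Call:
{"method": "carry_out", "body": {
  "increments": [
    [0.9, -1.9, -0.65, -0.65, 0.05, -4.7],
    [1.05, -1.85, -0.65, -0.65, 0.05, -4.7],
    [1.2, -1.75, -0.7, -0.65, 0.05, -4.7],
    [1.3, -1.65, -0.7, -0.65, 0.05, -4.7],
    [1.45, -1.5, -0.7, -0.65, 0.05, -4.7],
    [1.55, -1.35, -0.7, -0.65, 0.05, -4.7],
    [1.7, -1.2, -0.75, -0.65, 0.05, -4.7],
    [1.8, -1.1, -0.75, -0.65, 0.05, -4.7]
  ]
}}

```text
clock: 10.35
ee_pos: [430.3, 124.4, 297.1]
tool_rot: [0.107, 0.912, 0.347, 0.189]
ft_force: [-0.7, -0.6, -0.2]
grip_width: 85.5
```

Call:
{"method": "carry_out", "body": {
  "increments": [
    [1.65, -1.25, 0.5, -0.65, 0.05, -4.7],
    [1.75, -1.1, 0.5, -0.65, 0.05, -4.7],
    [1.85, -0.95, 0.5, -0.65, 0.05, -4.7],
    [1.9, -0.8, 0.5, -0.65, 0.05, -4.7],
    [2.0, -0.65, 0.5, -0.65, 0.05, -4.7],
    [2.0, -0.5, 0.5, -0.65, 0.05, -4.7],
    [2.0, -0.3, 0.5, -0.65, 0.05, -4.7],
    [2.0, -0.15, 0.5, -0.65, 0.05, -4.7],
    [0, 0, 0, 0, 0, 0]
  ]
}}

```text
clock: 11.25
ee_pos: [481.1, 292.9, 261.2]
tool_rot: [0.206, 0.734, 0.626, 0.163]
ft_force: [0.0, 0.0, 0.2]
grip_width: 85.5
```

```bash
python3 w.py w4 lid_grip lid crock_mouth; python3 - <<'E'
from plan import *
R1=rot(-11.7,30)*Ro.from_euler("Z",-90,degrees=True); print(R1.as_matrix().round(3).tolist()); print(cur()[2]["q"].round(2))
c=cam("wrist",cur()[2]); print(proj(c,[[538.4,270.4,162.4]]))
E
```

```text
clock 11.25 pos [481.1 292.9 261.2] z [ 0.497 -0.099 -0.862] x [ 0.164  0.986 -0.019] grip 85.45415104683548 F [0.  0.  0.2]
lid_grip [([316.0, 212.8], 0.57)]
lid [([317.1, 199.3], 0.9)]
crock_mouth []
[[0.203, 0.848, 0.49], [0.979, -0.176, -0.101], [-0.0, 0.5, -0.866]]
[ 0.47  0.27  1.52 -0.39  0.96  0.8 ]
[[318.40531937 210.92415137]]
```

View pics/w4.png

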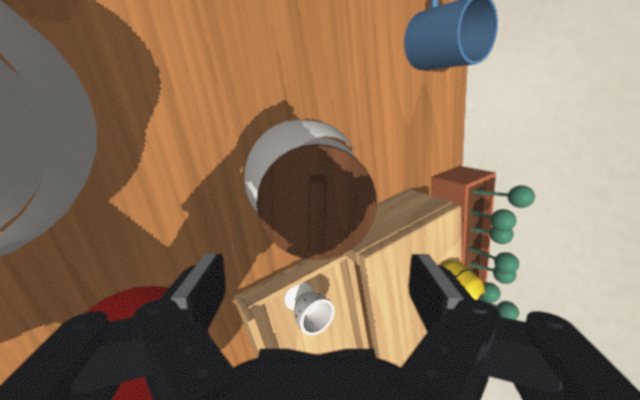

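The wrist view shows the lid disc at columns 257–377 and rows 142–258, with the bar at column ~317, rows 175–230, nearly along the tool's x. I'll fit the lid pose to this view.

```bash
cat > fit.py <<'E'
from plan import *
from scipy.optimize import minimize
p0,r0,s=cur(); im=imaging.grab_frame("wrist"); c=cam("wrist",s)
res=finder.cut_out("wrist","lid"); m=res[0]["pixels"]; print(res[0]["box"],res[0]["score"])
th=np.linspace(0,2*np.pi,40)
P=np.array([[55*np.cos(a),55*np.sin(a),z] for a in th for z in(10,20)]); G=np.array([[x,y,z] for x in(-7,7) for y in(-30,30) for z in(20,54)])
def R(p): return Ro.from_euler("ZY",[p[2],-np.radians(30)]).as_matrix()
mm=cv2.resize(m.astype(np.uint8),None,fx=4,fy=4,interpolation=0)
def cost(p,pen=1):
    im=np.zeros((1600,2560),np.uint8)
    for X in(P,G):
        u=((proj(c,X@R(p).T+[p[0],p[1],124.3])+.5)*4).astype(np.int32); cv2.fillConvexPoly(im,cv2.convexHull(u),1)
    return 1-(mm&im).sum()/(mm|im).sum()
b=minimize(cost,[560,266,-.2],method="Nelder-Mead",options=dict(initial_simplex=[[560,266,-.2],[568,266,-.2],[560,274,-.2],[560,266,0]]))
p=b.x; print("lid",p[:2],np.degrees(p[2]),b.fun)
for y in(-25,-20,-15,-10,-5,0,5):
    b=minimize(lambda q:cost([q[0],q[1],np.radians(y)]),p[:2],method="Nelder-Mead",options=dict(xatol=.2,fatol=1e-4)); print(y,b.x.round(1),round(b.fun,4),"grip",(R([0,0,np.radians(y)])@[0,0,44]+[*b.x,124.3]).round(1))
g=cv2.cvtColor(im,cv2.COLOR_BGR2GRAY)[140:262,255:380]; g=cv2.createCLAHE(6,(2,2)).apply(g)
cv2.imwrite("pics/w4c.png",cv2.resize(g,None,fx=4.5,fy=4.5,interpolation=cv2.INTER_CUBIC))
E
python3 fit.py
```

```text
[314.9, 202.1, 120.7, 119.4] 0.86
lid [557.30544942 267.17999554] 2.865688301141889 0.022864957728649604
-25 [557.4 264.2] 0.0638 grip [537.4 273.5 162.4]
-20 [557.3 264.9] 0.0569 grip [536.7 272.4 162.4]
-15 [557.2 265.6] 0.0512 grip [535.9 271.3 162.4]
-10 [557.2 265.8] 0.0433 grip [535.5 269.6 162.4]
-5 [557.5 266.6] 0.0341 grip [535.5 268.5 162.4]
0 [557.3 267.2] 0.0253 grip [535.3 267.2 162.4]
5 [557.  267.5] 0.0234 grip [535.1 265.5 162.4]
```

View pics/w4c.png

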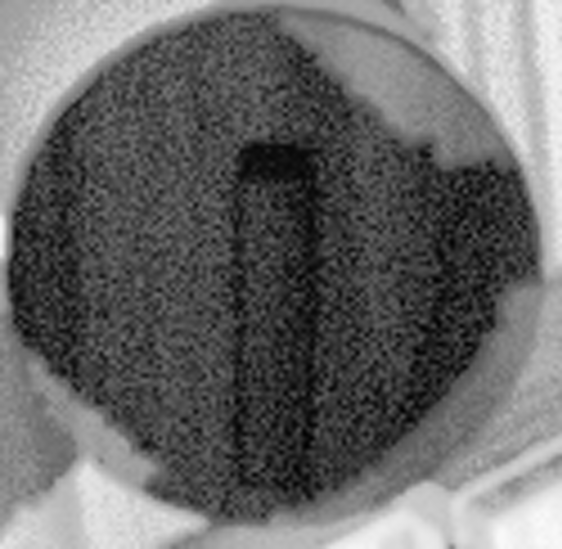

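```bash
cat > fit2.py <<'E'
from plan import *
from scipy.optimize import least_squares
p0,r0,s=cur(); c=cam("wrist",s)
res=finder.cut_out("wrist","lid"); m=res[0]["pixels"].astype(np.uint8)
cn=max(cv2.findContours(m,0,1)[0],key=len)[:,0]; print("ell",cv2.fitEllipse(cn))
R=lambda y:Ro.from_euler("ZY",[y,-np.radians(30)]).as_matrix()
X=np.array([[-7,30,54],[7,30,54],[-7,-30,54],[7,-30,54]]); U=np.array([[308,179.5],[324.5,179.5],[307.8,248],[323,248]])
w=np.array([[1,1],[1,1],[1,.3],[1,.3]])
th=np.linspace(0,2*np.pi,60); D=np.c_[55*np.cos(th),55*np.sin(th),0*th+20]
def f(p): return np.r_[((proj(c,X@R(p[2]).T+[p[0],p[1],p[3]])-U)*w).ravel()]
def fd(p):
    e=cv2.fitEllipse(proj(c,D@R(p[2]).T+[p[0],p[1],p[3]]).astype(np.float32)); return e
r=least_squares(lambda q:f([*q,124.3]),[558,267,-.15]); print("fix z",r.x[:2],np.degrees(r.x[2]),r.fun.round(1),fd([*r.x,124.3]))
r=least_squares(f,[558,267,-.15,124]); print("free z",r.x,np.degrees(r.x[2]),r.fun.round(1),fd(r.x))
p=r.x; print("grip",R(p[2])@[0,0,44]+[p[0],p[1],p[3]])
for y in(-10,0,3): print(y,fd([557,266.5,np.radians(y),124.3]))
E
python3 fit2.py
```

```text
ell ((314.92938232421875, 199.2877197265625), (114.38317108154297, 118.93324279785156), 92.28146362304688)
fix z [557.73741874 266.41110498] -9.83149619998518 [-0.9 -0.2  0.9 -0.1 -0.8  0.7  1.   0.7] ((315.45556640625, 199.75894165039062), (116.8974609375, 122.4631576538086), 88.79208374023438)
free z [ 5.64054739e+02  2.61703956e+02 -1.73994086e-01  1.12344916e+02] -9.969126808391977 [-0.3  0.   0.4  0.2 -0.5 -0.4  0.4 -0.3] ((315.450439453125, 199.2098388671875), (111.32598114013672, 116.49928283691406), 88.78759765625)
grip [542.38691299 265.5125407  150.45003419]
-10 ((314.7394714355469, 199.8946533203125), (117.08590698242188, 122.62042999267578), 89.20426177978516)
0 ((314.80340576171875, 200.9237823486328), (113.14312744140625, 122.49314880371094), 88.5016098022461)
3 ((314.8524475097656, 201.2423095703125), (111.7788314819336, 122.44823455810547), 87.9717788696289)
```

```bash
cat > ap.py <<'E'
import sys
from plan import *
back=float(sys.argv[1]); n=int(sys.argv[2])
R1=rot(-9.9,30)*Ro.from_euler("Z",-90,degrees=True); t=np.array([537.5,269.9,159.8])-back*R1.as_matrix()[:,2]
p,r,s=cur(); print(p.round(1),"err tool frame mm",r.inv().apply(t-p).round(1),"rot",(r.inv()*R1).as_rotvec(degrees=True).round(2)); plan(t,R1,n)
E
python3 ap.py 40 5
```

```text
[481.1 290.7 262.8] err tool frame mm [-9.8 -1.1 78.9] rot [0.51 0.71 0.67]
5 x [-0.2, -0.02, 1.58, 0.1, 0.14, 0.13]
```

Call:
{"method": "carry_out", "body": {
  "increments": [
    [-0.2, 0, 1.6, 0.1, 0.15, 0.15],
    [-0.2, 0, 1.6, 0.1, 0.15, 0.15],
    [-0.2, 0, 1.6, 0.1, 0.15, 0.15],
    [-0.2, 0, 1.5, 0.1, 0.15, 0.15],
    [-0.2, 0, 1.4, 0.1, 0.15, 0.15],
    [0, 0, 0, 0, 0, 0],
    [0, 0, 0, 0, 0, 0]
  ]
}}

```text
clock: 12.3
ee_pos: [519.3, 270.2, 197.6]
tool_rot: [0.198, 0.742, 0.618, 0.169]
ft_force: [-0.6, 0.1, 0.7]
grip_width: 85.3
```

```bash
python3 w.py w5 lid_grip lid; python3 ap.py 0 5; python3 - <<'E'
from plan import *
c=cam("wrist",cur()[2]); R=Ro.from_euler("ZY",[-9.9,-30],degrees=True).as_matrix()
X=np.array([[-7,30,54],[7,30,54],[-7,-30,54],[7,-30,54],[0,0,44]])@R.T+[557.7,266.4,124.3]
u=proj(c,X); print(u.round(1))
im=cv2.imread("pics/w5.png"); g=cv2.cvtColor(im,cv2.COLOR_BGR2GRAY); g=np.clip(g.astype(float)*2,0,255).astype(np.uint8); g=cv2.GaussianBlur(g,(3,3),0); g=cv2.cvtColor(g,8)
g=cv2.resize(g,None,fx=2,fy=2)
for a in u[:4]: cv2.circle(g,tuple((a*2).astype(int)),3,(0,0,255),1)
cv2.imwrite("pics/w5c.png",g[150:700,300:1000])
E
```

```text
clock 12.3 pos [519.3 270.2 197.6] z [ 0.496 -0.085 -0.864] x [0.179 0.984 0.007] grip 85.26106850746255 F [-0.6  0.1  0.7]
lid_grip [([310.5, 233.9], 0.97), ([311.5, 209.2], 0.59)]
lid [([312.0, 209.7], 0.82)]
[519.2 270.6 198. ] err tool frame mm [ 2.3 -3.6 42.1] rot [ 0.27 -0.16 -0.53]
5 x [0.05, -0.07, 0.84, 0.05, -0.03, -0.11]
[[297.4 189.2]
 [324.3 188.9]
 [300.1 290.4]
 [324.5 290.1]
 [311.8 235.1]]
```

View pics/w5c.png

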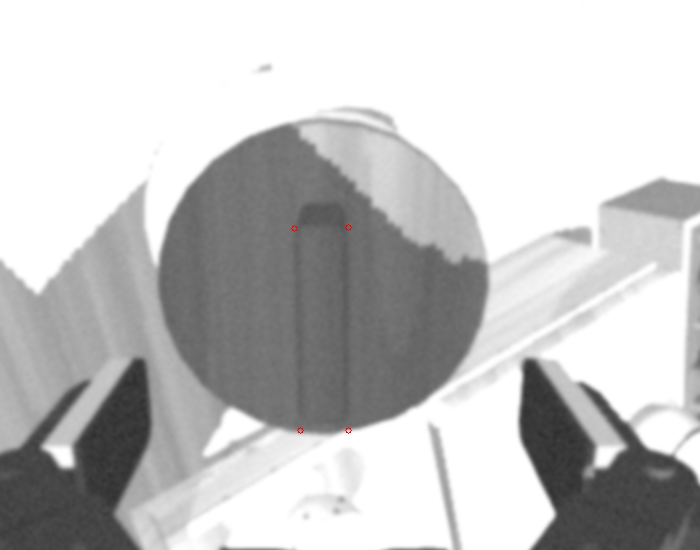

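The bar's top corners lie at the predicted spots sideways, but the bar looks about 10% narrower, so the lid is a few mm deeper than assumed. I'll close in along the tool's axis with the sideways correction.

Call:
{"method": "carry_out", "body": {
  "increments": [
    [0.05, -0.1, 0.85, 0.05, -0.05, -0.1],
    [0.05, -0.1, 0.85, 0.05, -0.05, -0.1],
    [0.05, -0.1, 0.85, 0.05, -0.05, -0.1],
    [0.05, -0.05, 0.8, 0.05, 0, -0.1],
    [0, 0, 0.6, 0, 0, -0.1],
    [0, 0, 0, 0, 0, 0],
    [0, 0, 0, 0, 0, 0]
  ]
}}

```text
clock: 13.15
ee_pos: [537.4, 270.2, 159.2]
tool_rot: [0.198, 0.739, 0.622, 0.167]
ft_force: [0.4, 0.2, 0.8]
grip_width: 85.6
```

```bash
python3 ap.py 0 2; python3 - <<'E'
from plan import *
s=cur()[2]; print(s["ft_force"].round(1))
imaging.grab_frame("wrist"); im=imaging.grab_frame("wrist"); m=finder.cut_out("wrist","lid"); print([(np.round(q["box"],1),q["score"]) for q in m[:2]])
c=cam("wrist",s); R=Ro.from_euler("ZY",[-9.9,-30],degrees=True).as_matrix(); th=np.linspace(0,2*np.pi,60)
for dz in(0,-5,-10):
    u=proj(c,np.c_[55*np.cos(th),55*np.sin(th),0*th+20+dz]@R.T+[557.7,266.4,124.3]); print(dz,u.min(0).round(),u.max(0).round())
E
```

```text
[537.4 270.2 159.2] err tool frame mm [-0.3  0.4 -0.5] rot [ 0.07 -0.03  0.05]
2 x [-0.02, 0.02, -0.02, 0.03, -0.01, 0.02]
[0.4 0.2 0.8]
[(array([318.2, 245.1, 207. , 198.6]), 0.91)]
0 [213. 148.] [424. 341.]
-5 [216. 147.] [421. 335.]
-10 [219. 146.] [418. 329.]
```

Call:
{"method": "carry_out", "body": {
  "increments": [
    [0, 0, 0.3, 0, 0, 0],
    [0, 0, 0, 0, 0, 0]
  ]
}}

```text
clock: 13.5
ee_pos: [538.9, 270.2, 157.5]
tool_rot: [0.199, 0.739, 0.622, 0.168]
ft_force: [0.5, 0.4, -0.0]
grip_width: 85.1
```

Call:
{"method": "carry_out", "body": {
  "increments": [
    [0, 0, 0, 0, 0, 0],
    [0, 0, 0, 0, 0, 0],
    [0, 0, 0, 0, 0, 0],
    [0, 0, 0, 0, 0, 0],
    [0, 0, 0, 0, 0, 0],
    [0, 0, 0, 0, 0, 0],
    [0, 0, 0, 0, 0, 0],
    [0, 0, 0, 0, 0, 0],
    [0, 0, 0, 0, 0, 0],
    [0, 0, 0, 0, 0, 0]
  ],
  "grip": 1
}}

```text
clock: 14.5
ee_pos: [538.8, 270.3, 158.0]
tool_rot: [0.199, 0.739, 0.622, 0.168]
ft_force: [-0.5, -0.4, 0.2]
grip_width: 13.0
```

Call:
{"method": "carry_out", "body": {
  "increments": [
    [0, 0, -0.3, 0, 0, 0],
    [0, 0, -0.5, 0, 0, 0],
    [0, 0, -0.5, 0, 0, 0],
    [0, 0, -0.7, 0, 0, 0],
    [0, 0, -1, 0, 0, 0],
    [0, 0, -1, 0, 0, 0],
    [0, 0, -1, 0, 0, 0]
  ]
}}

```text
clock: 15.2
ee_pos: [511.3, 274.3, 202.8]
tool_rot: [0.198, 0.739, 0.622, 0.166]
ft_force: [-0.2, 0.0, -1.8]
grip_width: 12.9
```

```bash
python3 - <<'E'
from plan import *
p,r,s=cur(); print(p,s["ft_force"],s["grip_width"])
imaging.grab_frame("wrist"); print([(np.round(q["box"],1),round(q["score"],2)) for q in finder.cut_out("wrist","lid")[:2]])
R1=rot(3.8,0)*Ro.from_euler("Z",-90,degrees=True)
up=p+[-25,0,75]
a=plan(up,r,5); print()
b=plan([569,-25,205],R1,15,a); print(b[1].as_matrix().round(3))
E
```

```text
[511.28578746 274.33878246 202.84943808] [-0.19835533  0.04320224 -1.75907756] 12.941277344481659
[(array([315.6, 249.2, 209.1, 201.3]), 0.83)]
5 x [-0.09, 0.31, -1.53, 0.03, -0.02, -0.0]

[-1.87, 0.52, 0.86, 1.99, 0.24, -0.89]
[-1.88, 0.53, 0.84, 1.98, 0.24, -0.89]
[-1.9, 0.52, 0.81, 1.99, 0.24, -0.89]
[-1.9, 0.52, 0.79, 1.99, 0.24, -0.89]
[-1.92, 0.52, 0.76, 1.99, 0.24, -0.89]
[-1.93, 0.52, 0.73, 1.98, 0.24, -0.89]
[-1.94, 0.51, 0.71, 1.99, 0.24, -0.89]
[-1.95, 0.5, 0.68, 1.99, 0.25, -0.89]
[-1.96, 0.5, 0.66, 1.98, 0.24, -0.89]
[-1.97, 0.48, 0.63, 1.99, 0.24, -0.89]
[-1.98, 0.48, 0.61, 1.99, 0.24, -0.89]
[-1.99, 0.47, 0.58, 1.99, 0.24, -0.88]
[-2.0, 0.46, 0.55, 1.98, 0.24, -0.89]
[-2.01, 0.45, 0.54, 1.99, 0.24, -0.89]
[-2.02, 0.43, 0.51, 1.99, 0.24, -0.89]
[[-0.066  0.998 -0.   ]
 [ 0.998  0.066  0.   ]
 [ 0.    -0.    -1.   ]]
```

Call:
{"method": "carry_out", "body": {
  "increments": [
    [-0.1, 0.3, -1.55, 0, 0, 0],
    [-0.1, 0.3, -1.55, 0, 0, 0],
    [-0.1, 0.3, -1.55, 0, 0, 0],
    [-0.1, 0.3, -1.5, 0, 0, 0],
    [-0.1, 0.3, -1.5, 0, 0, 0]
  ]
}}

```text
clock: 15.8
ee_pos: [484.1, 273.5, 277.5]
tool_rot: [0.197, 0.739, 0.622, 0.165]
ft_force: [0.5, 0.2, -2.2]
grip_width: 13.3
```

Call:
{"method": "carry_out", "body": {
  "increments": [
    [-1.85, 0.5, 0.85, 2, 0.25, -0.9],
    [-1.9, 0.5, 0.85, 2, 0.25, -0.9],
    [-1.9, 0.5, 0.8, 2, 0.25, -0.9],
    [-1.9, 0.5, 0.8, 2, 0.25, -0.9],
    [-1.9, 0.5, 0.75, 2, 0.25, -0.9],
    [-1.95, 0.5, 0.75, 2, 0.25, -0.9],
    [-1.95, 0.5, 0.7, 2, 0.25, -0.9],
    [-1.95, 0.5, 0.7, 2, 0.25, -0.9],
    [-1.95, 0.5, 0.65, 2, 0.25, -0.9]
  ]
}}

```text
clock: 16.7
ee_pos: [533.4, 90.3, 233.7]
tool_rot: [0.074, 0.708, 0.699, 0.065]
ft_force: [1.1, 0.2, -1.9]
grip_width: 12.5
```

```bash
cat > go.py <<'E'
import sys
from plan import *
x,y,z,n=map(float,sys.argv[1:5]); p,r,s=cur(); R1=rot(3.8,0)*Ro.from_euler("Z",-90,degrees=True)
print(p.round(1),s["grip_width"],s["ft_force"].round(1),(r.inv()*R1).as_rotvec(degrees=True).round(2)); plan([x,y,z],R1,int(n))
E
python3 go.py 569 -25 205 7
```

```text
[533.4  90.3 233.7] 12.456491109617456 [ 1.1  0.2 -1.9] [11.26  1.15 -4.52]
[-1.64, 0.44, 0.53, 1.61, 0.16, -0.65]
[-1.64, 0.43, 0.5, 1.61, 0.17, -0.64]
[-1.64, 0.43, 0.5, 1.61, 0.16, -0.65]
[-1.66, 0.42, 0.47, 1.61, 0.17, -0.64]
[-1.66, 0.42, 0.46, 1.6, 0.16, -0.65]
[-1.66, 0.41, 0.44, 1.61, 0.17, -0.65]
[-1.68, 0.4, 0.43, 1.61, 0.16, -0.64]
```

Call:
{"method": "carry_out", "body": {
  "increments": [
    [-1.65, 0.45, 0.5, 1.6, 0.15, -0.65],
    [-1.65, 0.45, 0.5, 1.6, 0.15, -0.65],
    [-1.65, 0.45, 0.5, 1.6, 0.15, -0.65],
    [-1.65, 0.4, 0.45, 1.6, 0.15, -0.65],
    [-1.65, 0.4, 0.45, 1.6, 0.15, -0.65],
    [-1.65, 0.4, 0.45, 1.6, 0.15, -0.65],
    [-1.65, 0.4, 0.45, 1.6, 0.15, -0.65],
    [0, 0, 0, 0, 0, 0]
  ]
}}

```text
clock: 17.5
ee_pos: [571.0, -33.4, 202.0]
tool_rot: [-0.002, 0.683, 0.73, -0.004]
ft_force: [0.6, -0.0, -1.9]
grip_width: 13.0
```

```bash
python3 go.py 569 -25 150 6; python3 w.py w6 lid egg_cup_a tray_floor;  python3 - <<'E'
from plan import *
p,r,s=cur(); c=cam("wrist",s)
im=imaging.grab_frame("scene"); cv2.imwrite("pics/s6.png",im)
for q in finder.cut_out("wrist","lid")[:1]: print(q["box"])
th=np.linspace(0,2*np.pi,60); D=np.c_[55*np.cos(th),55*np.sin(th),0*th-22]; lr=r
for off in((0,0),(5,0),(-5,0),(10,0),(0,4)):
    u=proj(c,p+r.apply(np.c_[55*np.cos(th)+off[0],55*np.sin(th)+off[1],0*th+22])); print(off,((u.min(0)+u.max(0))/2).round(1),(u.max(0)-u.min(0)).round(1))
for q in finder.cut_out("wrist","egg_cup_a"): print("cup",np.round(q["box"],1),round(q["score"],2))
w=cv2.imread("pics/w6.png"); out=np.vstack([cv2.resize(w,(480,300)),cv2.resize(im[150:350,160:480],(480,300))]); cv2.imwrite("pics/v6.png",out)
E
```

```text
[571.  -33.4 202. ] 13.014236908660125 [ 0.6 -0.  -1.9] [-0.52  0.14  0.02]
6 x [0.14, -0.02, 0.87, -0.09, 0.02, 0.0]
clock 17.5 pos [571.  -33.4 202. ] z [-0.009 -0.003 -1.   ] x [-0.067  0.998 -0.003] grip 13.014236908660125 F [ 0.6 -0.  -1.9]
lid [([314.0, 239.6], 0.83)]
egg_cup_a [([319.4, 53.5], 0.9)]
tray_floor []
[315.4, 250.1, 206.5, 199.4]
(0, 0) [317.5 243.4] [209.7 192. ]
(5, 0) [317.6 234.4] [211.5 195.4]
(-5, 0) [317.5 252.3] [207.9 188.8]
(10, 0) [317.6 225.3] [213.4 198.8]
(0, 4) [325.2 243.4] [209.7 192. ]
cup [313.4  39.6  65.2  79.3] 0.75
```

View pics/v6.png

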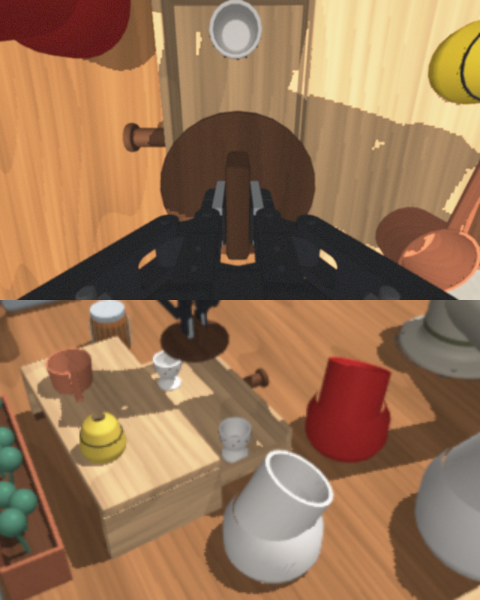

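The wrist view shows the lid level in the jaws, with cup a ahead at about (313,37). The scene shows both cups standing and the crock upright. Check the cup from here, then descend.

```bash
python3 - <<'E'
from plan import *
p,r,s=cur(); c=cam("wrist",s); S=cam("scene")
print("a",at_z(c,(235/.75,28/.75),78))
f=lambda x,y:(160+x*320/480,150+(y-300)*200/300)
print("scene rims a,b",at_z(S,f(235,429),78),at_z(S,f(167,359),78))
# tray walls in wrist view: front panel inner/outer and back wall at row 80*? cols 166..308 (z45..)
print("walls",at_z(c,(180/.75,60/.75),45),at_z(c,(302/.75,60/.75),45))
E
```

```text
a [558.01931174  90.69680616  78.        ]
scene rims a,b [562.98301574  91.06318214  78.        ] [ 585.22797999 -131.53219036   78.        ]
walls [496.47140875  59.94182955  45.        ] [635.41999256  69.48309221  45.        ]
```

```bash
python3 go.py 570.5 -22 76 9
```

```text
[570.2 -30.9 203.4] 12.949503847935018 [-0.1 -0.1 -2. ] [-0.4   0.14  0.17]
9 x [0.1, 0.02, 1.42, -0.04, 0.02, 0.02]
```

Call:
{"method": "carry_out", "body": {
  "increments": [
    [0.1, 0, 1.4, -0.05, 0, 0],
    [0.1, 0, 1.4, -0.05, 0, 0],
    [0.1, 0, 1.4, -0.05, 0, 0],
    [0.1, 0, 1.4, -0.05, 0, 0],
    [0.1, 0, 1.4, -0.05, 0, 0],
    [0.1, 0, 1.4, -0.05, 0, 0],
    [0.1, 0, 1.3, -0.05, 0, 0],
    [0.1, 0, 1.0, -0.05, 0, 0],
    [0, 0, 0.6, 0, 0, 0],
    [0, 0, 0, 0, 0, 0]
  ]
}}

```text
clock: 18.85
ee_pos: [569.6, -19.0, 89.8]
tool_rot: [0.005, 0.68, 0.733, 0.001]
ft_force: [-0.4, 0.1, -2.3]
grip_width: 13.2
```

```bash
python3 go.py 570.5 -22 66 5
```

```text
[569.6 -19.   89.8] 13.200565503744269 [-0.4  0.1 -2.3] [0.48 0.27 0.45]
5 x [-0.06, 0.01, 0.48, 0.1, 0.05, 0.09]
```

Call:
{"method": "carry_out", "body": {
  "increments": [
    [-0.05, 0, 0.5, 0.1, 0.05, 0.1],
    [-0.05, 0, 0.5, 0.1, 0.05, 0.1],
    [-0.05, 0, 0.5, 0.1, 0.05, 0.1],
    [-0.05, 0, 0.4, 0.1, 0.05, 0.1],
    [0, 0, 0.2, 0.1, 0.05, 0],
    [0, 0, 0.1, 0, 0, 0]
  ]
}}

```text
clock: 19.45
ee_pos: [570.9, -21.5, 67.5]
tool_rot: [0.001, 0.683, 0.73, 0.0]
ft_force: [-0.9, -0.1, -2.6]
grip_width: 13.0
```

Call:
{"method": "carry_out", "body": {
  "increments": [
    [0, 0, 0.15, 0, 0, 0],
    [0, 0, 0.15, 0, 0, 0]
  ]
}}

```text
clock: 19.65
ee_pos: [571.0, -21.6, 64.5]
tool_rot: [0.001, 0.683, 0.73, 0.0]
ft_force: [-0.9, 0.1, -2.1]
grip_width: 13.0
```

Call:
{"method": "carry_out", "body": {
  "increments": [
    [0, 0, 0.12, 0, 0, 0],
    [0, 0, 0.1, 0, 0, 0]
  ]
}}

```text
clock: 19.85
ee_pos: [571.1, -21.6, 62.2]
tool_rot: [0.001, 0.683, 0.73, 0.001]
ft_force: [1.9, -0.9, -1.9]
grip_width: 13.3
```

Call:
{"method": "carry_out", "body": {
  "increments": [
    [0, 0, 0.1, 0, 0, 0]
  ]
}}

```text
clock: 19.95
ee_pos: [571.1, -21.6, 61.1]
tool_rot: [0.001, 0.683, 0.73, 0.001]
ft_force: [0.2, -0.0, -1.7]
grip_width: 13.3
```

Call:
{"method": "carry_out", "body": {
  "increments": [
    [0, 0, 0.1, 0, 0, 0]
  ]
}}

```text
clock: 20.05
ee_pos: [571.3, -21.7, 60.6]
tool_rot: [0.002, 0.683, 0.73, 0.001]
ft_force: [-2.7, 0.3, 11.2]
grip_width: 13.1
```

Call:
{"method": "carry_out", "body": {
  "increments": [
    [0, 0, 0.1, 0, 0, 0]
  ]
}}

```text
clock: 20.15
ee_pos: [571.5, -21.7, 60.6]
tool_rot: [0.002, 0.683, 0.73, 0.001]
ft_force: [-2.4, 0.1, 11.0]
grip_width: 12.7
```

Call:
{"method": "carry_out", "body": {
  "increments": [
    [0, 0, 0, 0, 0, 0],
    [0, 0, 0, 0, 0, 0],
    [0, 0, 0, 0, 0, 0],
    [0, 0, 0, 0, 0, 0],
    [0, 0, 0, 0, 0, 0]
  ],
  "grip": 0
}}

```text
clock: 20.65
ee_pos: [572.1, -21.8, 61.4]
tool_rot: [0.003, 0.683, 0.73, 0.002]
ft_force: [-0.4, -0.6, 0.5]
grip_width: 42.9
```

Call:
{"method": "carry_out", "body": {
  "increments": [
    [0, 0, -0.5, 0, 0, 0],
    [0, 0, -1, 0, 0, 0],
    [0, 0, -1.5, 0, 0, 0],
    [0, 0, -2, 0, 0, 0],
    [0, 0, -2.5, 0, 0, 0],
    [0, 0, -2.5, 0, 0, 0],
    [0, 0, -2.5, 0, 0, 0],
    [0, 0, -2.5, 0, 0, 0],
    [0, 0, -2.5, 0, 0, 0],
    [0, 0, -2.5, 0, 0, 0]
  ]
}}

```text
clock: 21.65
ee_pos: [569.0, -21.0, 273.1]
tool_rot: [0.002, 0.683, 0.73, 0.001]
ft_force: [0.3, 0.4, -0.7]
grip_width: 42.6
```

Call:
{"method": "carry_out", "body": {
  "increments": [
    [0, -2.5, -0.5, 0, 0, 0],
    [0, -3, -0.5, 0, 0, 0],
    [0, -3, -0.5, 0, 0, 0],
    [0, -3, -0.5, 0, 0, 0],
    [0, -3, -0.5, 0, 0, 0],
    [0, -2.5, -0.5, 0, 0, 0],
    [0, 0, 0, 0, 0, 0]
  ]
}}

```text
clock: 22.35
ee_pos: [392.1, -31.7, 311.4]
tool_rot: [0.009, 0.683, 0.73, 0.004]
ft_force: [0.2, -0.4, 0.3]
grip_width: 42.9
```

```bash
cat > e.py <<'E'
from plan import *
p,r,s=cur(); print(s["clock"],p,s["grip_width"],s["ft_force"].round(1)); T=cam("top");S=cam("scene");c=cam("wrist",s)
I={n:imaging.grab_frame(n) for n in("wrist","top","scene")}
for n,cm in(("wrist",c),("top",T),("scene",S)):
    for q,z in(("lid",20),("egg_cup_a",20),("tray_knob",50),("crock",0)):
        print(n,q,[(at_z(cm,x["uv"],z).round(1).tolist(),round(x["score"],2)) for x in finder.spot_point(n,q)[:3]])
a=cv2.resize(I["top"][100:260,200:430],(575,400)); b=cv2.resize(I["scene"][130:350,160:480],(575,200*2-5)); 
w=cv2.resize(I["wrist"],(320,200)); o=np.vstack([cv2.resize(a,(430,300)),cv2.resize(b,(430,296))]); w2=np.zeros((596,330,3),np.uint8); w2[:200,:320]=w
cv2.imwrite("pics/end.png",np.hstack([o,w2]))
E
python3 e.py
```

```text
22.35 [392.14377332 -31.72822537 311.4015241 ] 42.915035937563914 [ 0.2 -0.4  0.3]
wrist lid [([569.8, -23.0, 20.0], 0.66)]
wrist egg_cup_a [([563.3, 86.2, 20.0], 0.82), ([581.4, -130.3, 20.0], 0.73)]
wrist tray_knob [([467.2, -36.1, 50.0], 0.85)]
wrist crock []
top lid [([584.8, -8.5, 20.0], 0.65)]
top egg_cup_a [([549.1, 75.9, 20.0], 0.58), ([585.5, -144.1, 20.0], 0.54), ([632.5, -318.2, 20.0], 0.16)]
top tray_knob [([454.2, -26.0, 50.0], 0.98)]
top crock [([309.7, 386.7, 0.0], 0.95), ([360.7, 127.2, 0.0], 0.8), ([593.5, 261.5, 0.0], 0.67)]
scene lid [([565.8, -28.9, 20.0], 0.89)]
scene egg_cup_a [([587.0, -142.7, 20.0], 0.95)]
scene tray_knob [([470.7, -24.3, 50.0], 0.89), ([651.5, -256.7, 50.0], 0.67), ([580.1, -3.7, 50.0], 0.15)]
scene crock [([603.8, 261.1, 0.0], 0.68), ([373.5, 122.1, 0.0], 0.66)]
```

View pics/end.png

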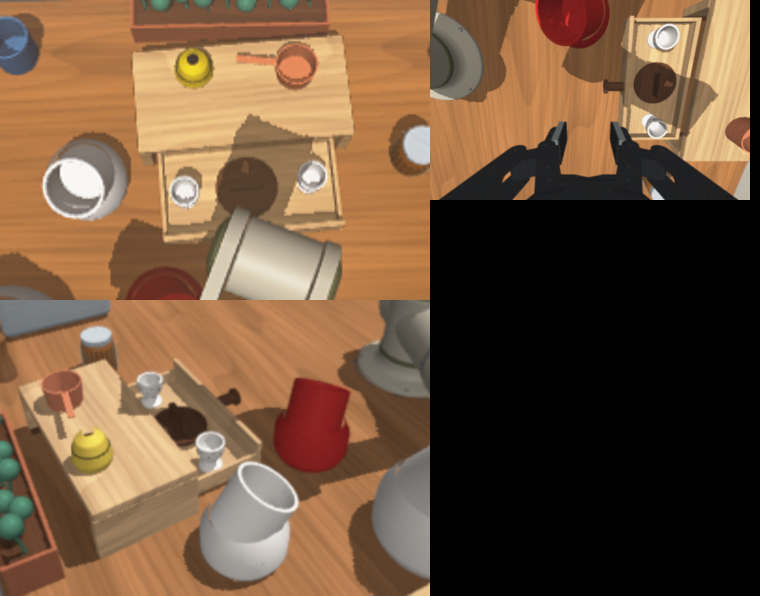

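```bash
python3 -c "
from rig import job; print(job.finish_job())"
```

```text
the job is handed in; nothing more can be done
None
```

I pulled the tray out, lifted the lid off the smaller white crock, and laid it in the tray between the egg cups. The job is handed in, at about 22 s on the robot's clock.

**Tray:** I pulled it by the knob until it hit a hard stop, with 34 N along the pull and no further movement. The gripper travelled about 143 mm, and the wrist camera's before and after knob positions also give 141–143 mm. That is less than the nominal 150 mm. The front panel's measured position fits fully out (about 239 mm in front of the shelf's middle, against the 240 I expect), so I took the tray to be at its stop.

**Lid:** I lifted it straight out along its slanted axis and lowered it until it touched the tray floor with about 11 N, then let go. The gripper met no force afterwards.

**Last checks:**
- **Row:** The wrist camera puts the lid at about (570, -23) mm. The cups are at (563, 86) and (581, -130), which leaves roughly 28 mm clear on each side.
- **Other things:** In the last pictures the lid lies flat with its grip up and both cups are standing. The crock is upright, and the other things look as they were at the start.
- **Disagreements:** The top and scene cameras gave positions that differ from these by 5–20 mm. I trusted the closer wrist view, and the pictures agree with it.

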